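Dial the matches box open

ROBOT

A 7-joint arm with a two-finger parallel gripper is mounted at the origin on a cart in front of the work surface, level with it; the furniture and walls round the work are solid. World frame = base frame: x ahead of the robot, y to its left, z up, the work surface at z = 0. Lengths are in m, angles in rad, forces in N, time in s.
With the tool pointing down it reaches from about 0.425 to 0.95 m from the base axis. Payload 4.7 kg.
Tool frame: the origin (TCP) lies at the very end of the fingers, on their centre line; the grasp point (between the pads) lies 19 mm behind it; z points along the fingers, y is the line along which they close (so a half turn about z gives the same grasp; the last joint's range is limited). The gripper opens to 85 mm and grips with 20 to 120 N. Pads are 22 mm wide; open, the fingers measure 114 mm over their backs; the gripper's body (76 mm by 85 mm) begins 54 mm behind the grasp point. The pads swing forward as they close: fully open they stand 13 mm farther back than shut.
Start: joints at [-1.172, 0.469, -0.049, 1.532, 0.024, 1.141, -0.082], TCP at [0.28, 0.614, 0.231] pointing down, gripper open.
Joint ranges: [-2.59, 2.59], [-0.33, 1.99], [-1.39, 1.29], [0.1, 2.45], [-1.04, 4.18], [0.21, 1.99], [-2.66, 2.66]. Speed limits (rad/s): [2.57, 2.57, 3.14, 3.14, 3.14, 3.14, 3.14].

INTERFACE

Orientations are given as a unit quaternion [w, x, y, z].
In Python, from cell import manip gives the robot as it stands. The module is installed in compiled form; this text tells all that it offers.
- The arm moves only by the tool arm_command, never from a script. Its argument "rows" is a list of rows, each a list of 7 numbers: the finger opening in mm, from 0 to 85.4, then the shift along the tool's x, y, z in mm, then the turn, a rotation vector about the tool's x, y, z in degrees. A call has 1 to 20 rows; each row is the pose to reach, as a shift and turn from the pose commanded when the call began, along the tool's axes at that moment; what a row does not reach only later rows make up. A row lasts 1/8 s, in which the tool goes at most 62.5 mm and 10.7 degrees, less where a joint would pass 70% of its speed; a pose out of reach is approached as far as the arm can. A call with a gripper value outside its range is refused whole. The fingers move at their own pace and stop on an object; "squeeze" is the grip in N (left out, the last holds). Time passes only in rows, so rows that repeat a pose let the fingers close. It gives the time, the measured TCP pose, the force, the opening and the grip force at its end, in the units of the state.
- manip.get_state(): the state, without advancing time (a new reading comes with each control period).
- manip.read_camera(name): name is "side" or "top" or "wrist"; returns (picture, depth): 384x512x3 uint8, blue, green, red; 384x512 float32, m along the optical axis (not along the pixel's ray), 0 where there is no reading.
- manip.camera_model(name): a dict with "intrinsics" (3x3 intrinsics, pixels), "camera_from_world" (4x4, takes a point from world to camera coordinates). Camera axes: x right, y up, looking along -z (the intrinsics and any distortion apply to the point x, -y, -z); pixel columns grow to the right and rows downward; lengths in m; the calibration is good to about 2 mm. A picture is of the moment at which its call begins: read the wrist's pose just before it. camera_model takes no time and is no camera call; for the wrist camera it gives the pose at the moment of the call.
- manip.hand_in(): hands the job in; it is judged then, once.
The state is a dict: "time_s": time; "joint_pos": joint angles; "qd": joint speeds; "joint_torque": joint torques, N m; "tool_pos": TCP position; "tool_rot": TCP orientation; "contact_force": force on the tool from outside, world axes, zero at the start; "moment": the same for the moment, N m; "grip_width": finger opening in m; "gripper_force": force on a finger pad.
Only numpy, scipy, OpenCV 4.12 (cv2) and the standard library are available. Lean on these libraries where they do the work, as an engineer would, in place of code of your own. Each camera call takes 0.05 s, during which the arm holds its last target. There are 200 camera calls.

TASK

The matches are locked in the longer of the two wooden boxes. Turn that box's dial until its pointer stands at the mark with three pips, then slide its lid fully open to the right and leave it so, with the dial still at three. Leave the shorter box alone.

Things in the scene. Friction and masses are not known exactly. Their poses are not given: they have to be found in the camera images.
- long_box: The longer of two alike pale wooden boxes, fixed: 110 mm deep (x, front to back), 240 wide (y, left positive), 60 high. Origin: centre of underside, z up. The left 90 mm of its top is a fixed deck with the dial, axis at x 0, y +75 mm; the right 150 mm is a sliding lid with 3 mm lips over its long edges. Pull bar at x 0, y -45 mm while shut.
- long_box_dial (a joint): Angle of the longer box's dial, rad, growing clockwise from above: pointer at 1 pip = 0, 2 = 0.698, 3 = 1.396, 4 = 2.094, 5 = 2.793 (stops at both ends). Starts between 1 and 2. In the box frame it points 1.396 minus this value, counterclockwise from +x. Friction 0.04 N m, no clicks, stays where left. The lid is locked unless it is within about 0.2 rad of three.
- dial_grip (a point): Centre of the grip bar of that dial, on its axis, 83 mm above the worktop; its x axis is the pointer direction, z up. Black upright bar 12 mm thick, 71 to 95 mm above the worktop, from 18 mm behind the axis to a pointed nose 29.5 mm ahead of it, white line on top. Below it a round skirt, radius 24 mm, and a fixed aluminium disc, radius 44 mm, with the pip marks.
- long_box_lid (a joint): How far the longer box's lid is open, m: 0 shut (start), 0.070 at its stop. It slides along the box's -y (to the right), out past the box's right end, against 2.5 N of friction, and stays where left. Locked, it has about 2 mm of play.
- lid_pull (a point): Centre of the longer box's lid pull, moves with the lid; axes as the box's. An aluminium bar standing on the lid: 50 mm long along box x, 12 mm thick along y, from 59 to 83 mm above the worktop (this point at 71 mm).
- short_box: The shorter box, fixed, not to be touched: same build, height, depth, dial and pull, but 160 mm wide (y). Origin: centre of underside, same axes. Dial axis at x 0, y +35 mm, pull at y -45 mm. Either box may stand on the left.

How it is judged:
On the way:
1. the longer box's pointer stands at three pips, its lid still shut (value of joint long_box_dial between 1.196 and 1.596 rad and value of joint long_box_lid below 0.01 m), for 0.2 s.
At the end, for the whole second after the job is handed in: The longer box's lid is open by more than 55 mm of its 70 mm and at rest, and its dial stands within 0.2 rad of the three-pip mark (value of joint long_box_dial between 1.196 and 1.596 rad and value of joint long_box_lid above 0.055 m and velocity of joint long_box_lid between -0.01 and 0.01 m/s); the robot touches nothing.
It fails at once if the shorter box is touched with more than 3 N (contact force between any of the fingers, the arm and short_box above 3 N).
It also fails if it takes over 45 s, if anything falls off the work surface, if the arm or the gripper's body presses on something with over 40 N, if the wrist force passes 120 N, or if a joint passes its speed limit or range.

## Working session

There is one attempt and no reset: what is moved stays moved. The work goes in short steps, Python scripts to look and compute and a tool call to move; the robot and the scene stay as the last step left them, time stands still between calls to the robot, and variables do not carry over. Pictures are saved under pics/ and viewed, at most 10 in all, crops included, and the job is handed in when it is done.

Besides the shell and the picture viewer there is one more tool, called by a JSON object that holds its "op" and its "data". arm_command: Moves the arm, as the interface text tells. Its arguments: {"type":"object","properties":{"rows":{"type":"array"},"squeeze":{"type":"number"}},"required":["rows"]}

```bash
mkdir -p pics; cat > h.py <<'E'
import numpy as np, cv2
from cell import manip
def snap(n,f):
    m=manip.camera_model(n); p,d=manip.read_camera(n)
    cv2.imwrite(f'pics/{f}.png',p); np.savez(f'pics/{f}.npz',p=p,d=d,K=m['intrinsics'],T=m['camera_from_world'])
def px(f,u,v,z=None):
    a=np.load(f'pics/{f}.npz'); K,T=a['K'],np.linalg.inv(a['T'])
    r=np.linalg.inv(K)@[u,v,1]; r=np.array([r[0],-r[1],-r[2]])
    w=T[:3,:3]@r; o=T[:3,3]
    if z is None: s=float(a['d'][int(v),int(u)])
    else: s=(z-o[2])/w[2]
    return o+s*w
E
python3 - <<'E'
from h import *
snap('top','t1'); print(manip.get_state()); print(manip.camera_model('top').keys())
E
```

```text
{'time_s': 0.05, 'joint_pos': array([-1.17188893,  0.46948067, -0.04861746,  1.53367987,  0.02405916,
        1.14097239, -0.08227801]), 'qd': array([ 4.50131535e-04, -7.86623035e-04,  2.96515738e-04, -2.07239590e-03,
       -1.03847504e-03,  2.98437655e-05,  2.61928539e-05]), 'joint_torque': array([ 4.16818443e-05, -5.11981452e+01, -4.71834792e-02, -2.38655216e+01,
        1.08680883e-02,  4.22402867e-03, -1.10048384e-05]), 'tool_pos': array([0.27977132, 0.61366218, 0.23024097]), 'tool_rot': array([-1.96494855e-04,  2.12248608e-01,  9.77215212e-01, -9.58501592e-04]), 'contact_force': array([0.19784792, 0.48931635, 0.81848358]), 'moment': array([0.00333634, 0.05472434, 0.02318422]), 'gripper_force': 0.0, 'grip_width': 0.08548894052604705}
dict_keys(['intrinsics', 'camera_from_world'])
```

View pics/t1.png

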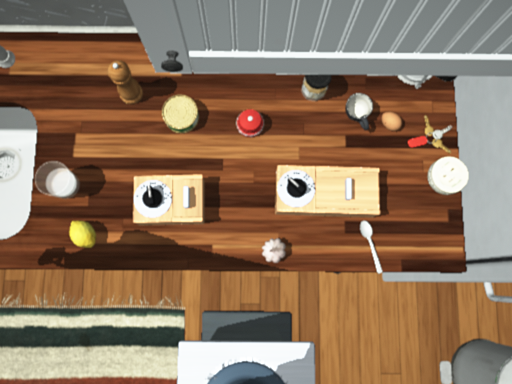

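The top view shows the long box at about (328,190), its dial at (296,187) and pull at (349,189). The short box is on the left at (168,198). I'll enlarge the long box.

```bash
python3 - <<'E'
from h import *
p=np.load('pics/t1.npz')['p']
cv2.imwrite('pics/c1.png',cv2.resize(p[155:225,265:395],None,fx=6,fy=6,interpolation=cv2.INTER_CUBIC))
for n,u,v,z in [('dial',296,187,.08),('pull',349,189,.083),('sdial',152,197,.08),('spull',189,197,.083)]: print(n,px('t1',u,v,z),px('t1',u,v))
E
```

```text
dial [ 0.5050097 -0.1118315  0.08     ] [ 0.5019848  -0.11023451  0.09586079]
pull [ 0.50096511 -0.23369789  0.083     ] [ 0.50135117 -0.23413223  0.08094192]
sdial [0.4783103  0.21952701 0.08      ] [0.47574698 0.21648445 0.09538026]
spull [0.47864508 0.13417677 0.083     ] [0.48185049 0.13649846 0.06385375]
```

View pics/c1.png

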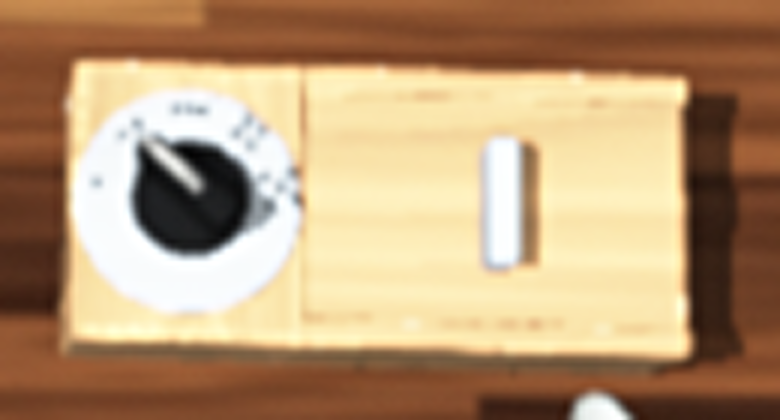

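{"op": "arm_command", "data": {"rows": [[85,-506,-567,-20,0,0,105],[85,-506,-567,-20,0,0,105],[85,-506,-567,-20,0,0,105],[85,-506,-567,-20,0,0,105],[85,-506,-567,-20,0,0,105],[85,-506,-567,-20,0,0,105],[85,-506,-567,-20,0,0,105],[85,-506,-567,-20,0,0,105],[85,-506,-567,-20,0,0,105],[85,-506,-567,-20,0,0,105],[85,-506,-567,-20,0,0,105],[85,-506,-567,-20,0,0,105],[85,-506,-567,-20,0,0,105],[85,-506,-567,-20,0,0,105],[85,-506,-567,-20,0,0,105],[85,-506,-567,-20,0,0,105],[85,-506,-567,-20,0,0,105],[85,-506,-567,-20,0,0,105]]}}

```text
time_s: 2.3
tool_pos: [0.5052, -0.1111, 0.2513]
tool_rot: [-0.0, 0.904, 0.427, 0.0]
contact_force: [0.3, 0.2, 0.5]
grip_width: 0.0854
gripper_force: 0.0
```

```bash
python3 - <<'E'
from h import *
from scipy.spatial.transform import Rotation as R
s=manip.get_state(); print(s['time_s'],s['tool_pos'],s['joint_pos']); print(R.from_quat(s['tool_rot'],scalar_first=True).as_matrix().round(3))
snap('wrist','w1')
E
```

```text
2.3 [ 0.5051802  -0.11111779  0.25132826] [-0.4178428   0.21121447  0.65319177  1.90764589 -0.14618487  1.06975218
 -0.39358559]
[[ 0.636  0.772  0.   ]
 [ 0.772 -0.636  0.   ]
 [ 0.    -0.    -1.   ]]
```

View pics/w1.png

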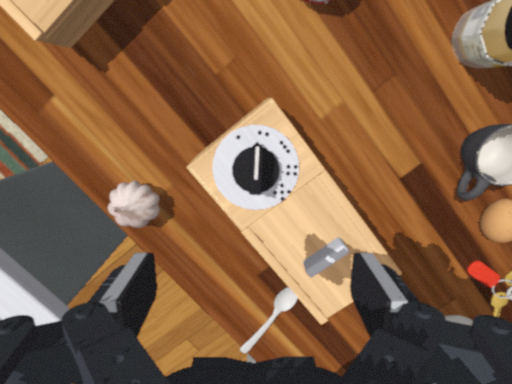

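The wrist view shows the dial at (256,167), its white line running from about (255,182) to (256,147), and the pull at (326,257). Next, an enlarged crop.

```bash
python3 - <<'E'
from h import *
p=np.load('pics/w1.npz')['p']
cv2.imwrite('pics/c2.png',cv2.resize(p[90:330,180:400],None,fx=2.5,fy=2.5,interpolation=cv2.INTER_CUBIC))
cv2.imwrite('pics/c3.png',cv2.resize(p[120:215,205:305],None,fx=6,fy=6,interpolation=cv2.INTER_CUBIC))
E
```

```text
(no output)
```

View pics/c3.png

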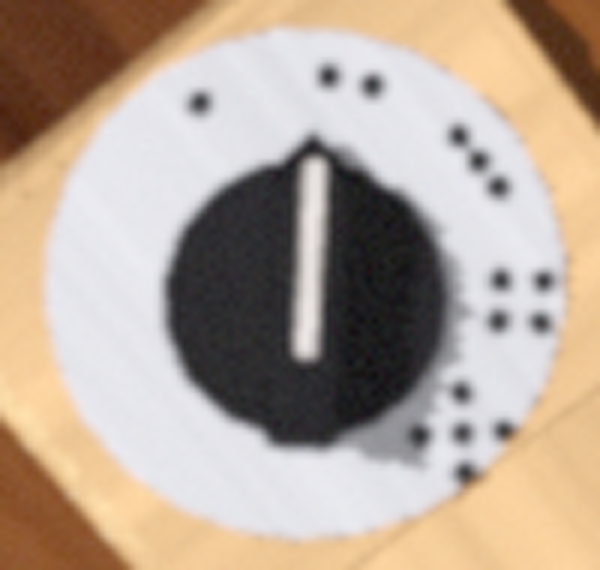

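View pics/c2.png

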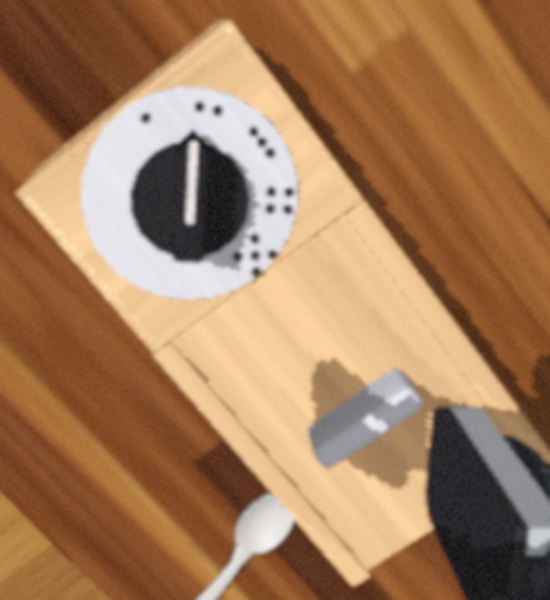

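```bash
python3 - <<'E'
from h import *
a=lambda u,v,z:px('w1',u/2.5+180,v/2.5+90,z)
c=px('w1',255.8,167.2,.063); print('disc',c, px('w1',222,167), px('w1',257,165))
l1=px('w1',257.5,146.3,.095);l0=px('w1',255.8,180,.095);n=px('w1',257.2,142.8,.09)
for q in(l1,l0,n): print(q)
for e in (l1-l0,n-c,l1-c): print('ptr',np.degrees(np.arctan2(e[1],e[0])))
e=a(18,192,.06)-a(358,585,.06); print('yaw',np.degrees(np.arctan2(-e[0],e[1])),np.linalg.norm(e),a(18,192,.06),a(358,585,.06),a(227,20,.06))
print(a(391,372,.083),a(310,432,.083))
E
```

```text
disc [ 0.50768203 -0.11212758  0.063     ] [ 0.48130046 -0.09037248  0.06224651] [ 0.51437443 -0.10532405  0.09612093]
[ 0.52538206 -0.09258366  0.095     ]
[ 0.50443759 -0.11574818  0.095     ]
[ 0.52672094 -0.09060542  0.09      ]
ptr 47.881324902750166
ptr 48.5034229685529
ptr 47.83430106345972
yaw -1.1828648434754412 0.24252694236473718 [ 0.45357623 -0.06794495  0.06      ] [ 0.44856965 -0.31042021  0.06      ] [ 0.5613613  -0.06933548  0.06      ]
[ 0.52652026 -0.21785336  0.083     ] [ 0.48480651 -0.21876938  0.083     ]
```

{"op": "arm_command", "data": {"rows": [[50,0.5,2,60,0,0,2.5],[45,0.5,2,110,0,0,2.5],[45,0.5,2,140,0,0,2.5],[45,0.5,2,160,0,0,2.5],[45,0.5,2,175,0,0,2.5],[45,0.5,2,175,0,0,2.5],[5,0.5,2,175,0,0,2.5],[5,0.5,2,175,0,0,2.5],[5,0.5,2,175,0,0,2.5],[5,0.5,2,175,0,0,2.5],[5,0.5,2,175,0,0,2.5]], "squeeze": 30}}

```text
time_s: 3.72
tool_pos: [0.5074, -0.1122, 0.0773]
tool_rot: [-0.0, 0.914, 0.407, 0.001]
contact_force: [-2.4, 0.9, 5.9]
grip_width: 0.0117
gripper_force: 33.4
```

Gripped at about 12 mm. Now turn 49° clockwise.

{"op": "arm_command", "data": {"rows": [[5,0,0,0,0,0,7],[5,0,0,0,0,0,14],[5,0,0,0,0,0,21],[5,0,0,0,0,0,28],[5,0,0,0,0,0,35],[5,0,0,0,0,0,42],[5,0,0,0,0,0,49],[5,0,0,0,0,0,49],[5,0,0,0,0,0,49],[5,0,0,0,0,0,49]]}}

```text
time_s: 4.97
tool_pos: [0.5077, -0.1133, 0.0773]
tool_rot: [0.0, 1.0, -0.009, 0.001]
contact_force: [-1.6, -1.3, 5.9]
grip_width: 0.0108
gripper_force: 33.2
```

```bash
python3 - <<'E'
from h import *
from scipy.spatial.transform import Rotation as R
s=manip.get_state(); print(s['time_s'],s['tool_pos'],s['contact_force'],s['moment']); print(R.from_quat(s['tool_rot'],scalar_first=True).as_matrix().round(3))
E
```

```text
4.975 [ 0.50772941 -0.1132548   0.07727928] [-1.56520699 -1.29742097  5.88418637] [-0.25776659  0.28242538 -0.04163449]
[[ 1.    -0.017  0.002]
 [-0.017 -1.    -0.001]
 [ 0.002  0.001 -1.   ]]
```

{"op": "arm_command", "data": {"rows": [[40,0,0,0,0,0,0],[40,0,0,0,0,0,0],[40,0,0,0,0,0,0],[40,0,0,-30,0,0,0],[40,0,0,-80,0,0,0],[40,0,40,-100,0,0,0],[40,0,80,-100,0,0,0],[40,0,119,-100,0,0,0],[40,0,119,-100,0,0,0]]}}

```text
time_s: 6.1
tool_pos: [0.5039, -0.235, 0.1767]
tool_rot: [0.001, 1.0, -0.012, 0.0]
contact_force: [-0.1, 0.3, -0.2]
grip_width: 0.04
gripper_force: 0.0
```

```bash
python3 - <<'E'
from h import *
print(manip.get_state()['tool_pos'])
snap('wrist','w2')
E
```

```text
[ 0.50393808 -0.23503194  0.17668325]
```

View pics/w2.png

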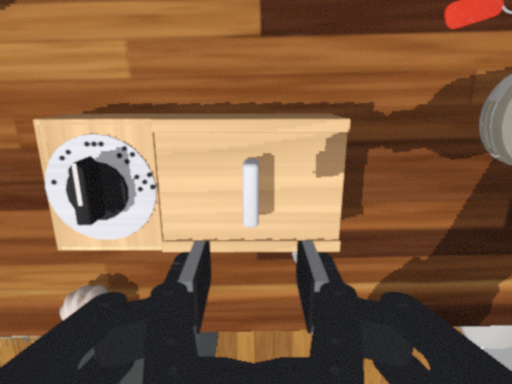

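The dial is at (95,188) with its line near (80,185), slanted by perspective. The pull is at (251,192), between the fingers. I'll check the dial angle numerically.

```bash
python3 - <<'E'
from h import *
p=np.load('pics/w2.npz')['p']
cv2.imwrite('pics/c4.png',cv2.resize(p[125:245,35:165],None,fx=5,fy=5,interpolation=cv2.INTER_CUBIC))
print('pull',px('w2',244,163,.083),px('w2',258,163,.083),px('w2',246,226,.083),px('w2',257,226,.083))
E
```

```text
pull [ 0.52925317 -0.22906787  0.083     ] [ 0.52901396 -0.23912663  0.083     ] [ 0.48038076 -0.2290557   0.083     ] [ 0.48017829 -0.23743193  0.083     ]
```

View pics/c4.png

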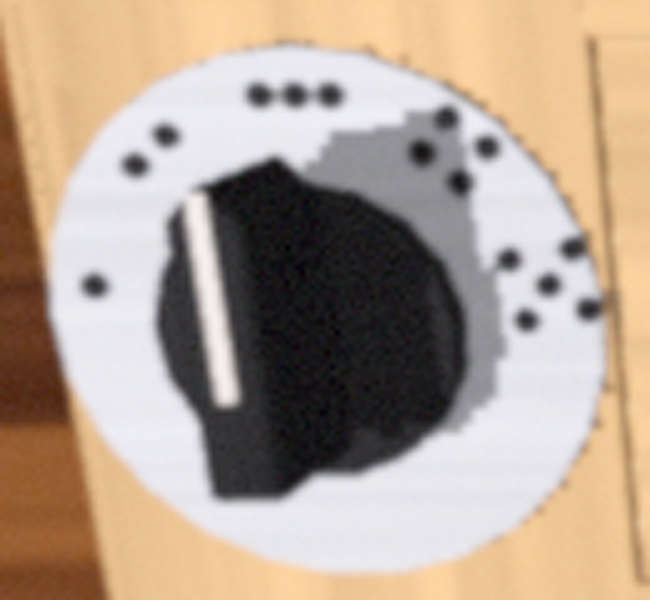

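The pointer runs parallel to the box's side edges, so it stands at three. The pull centre is at (0.5047, -0.2335). Descend and grip.

{"op": "arm_command", "data": {"rows": [[40,0,-1,50,0,0,0],[40,0,-1,80,0,0,0],[40,0,-1,100,0,0,0],[40,0,-1,108,0,0,0],[40,0,-1,108,0,0,0],[5,0,-1,108,0,0,0],[5,0,-1,108,0,0,0],[5,0,-1,108,0,0,0],[5,0,-1,108,0,0,0]], "squeeze": 30}}

```text
time_s: 7.28
tool_pos: [0.5057, -0.2331, 0.0695]
tool_rot: [0.002, 1.0, -0.01, 0.002]
contact_force: [0.4, -5.6, -0.8]
grip_width: 0.0108
gripper_force: 34.4
```

{"op": "arm_command", "data": {"rows": [[5,0,6,0,0,0,0],[5,0,14,0,0,0,0],[5,0,22,0,0,0,0],[5,0,30,0,0,0,0],[5,0,38,0,0,0,0],[5,0,46,0,0,0,0],[5,0,54,0,0,0,0],[5,0,62,0,0,0,0],[5,0,68,0,0,0,0],[5,0,70,0,0,0,0],[5,0,70,0,0,0,0],[5,0,70,0,0,0,0]]}}

```text
time_s: 8.78
tool_pos: [0.5042, -0.3001, 0.0694]
tool_rot: [-0.001, 1.0, -0.009, 0.001]
contact_force: [-1.4, 0.6, 6.9]
grip_width: 0.0112
gripper_force: 35.2
```

{"op": "arm_command", "data": {"rows": [[40,0,0,0,0,0,0],[40,0,0,0,0,0,0],[40,0,0,0,0,0,0],[40,0,0,-30,0,0,0],[40,0,0,-80,0,0,0],[40,0,0,-130,0,0,0],[40,0,-40,-170,0,0,0],[40,0,-60,-170,0,0,0],[40,0,-60,-170,0,0,0],[40,0,-60,-170,0,0,0]]}}

```text
time_s: 10.02
tool_pos: [0.5043, -0.2412, 0.2379]
tool_rot: [0.0, 1.0, -0.009, -0.0]
contact_force: [0.3, 0.2, -0.7]
grip_width: 0.0398
gripper_force: 0.0
```

```bash
python3 - <<'E'
from h import *
s=manip.get_state();print(s['tool_pos'],s['contact_force'])
snap('wrist','w3')
E
```

```text
[ 0.50426587 -0.2412386   0.23785535] [ 0.29711197  0.17968465 -0.66418948]
```

View pics/w3.png

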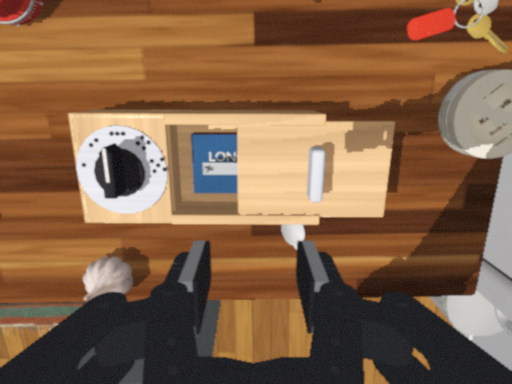

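The lid is open, with the matchbox showing at (215,163) and the pull at (317,175). The dial at (110,172) still points at three, and the gripper is clear.

```bash
python3 - <<'E'
from h import *
print(px('w3',317,175,.083)); print(manip.hand_in())
E
```

```text
[ 0.50396635 -0.29950362  0.083     ]
the job is handed in; nothing more can be done
None
```

The long box's dial stands at three pips and its lid is open by about 66 mm. The shorter box was left alone, and the job was handed in at about 10 s.

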